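# Open the crayon tin in the counter holder

## Robot

A 6-joint arm with a two-finger parallel gripper is mounted at the origin on the work surface. World frame = base frame: x ahead of the robot, y to its left, z up, the work surface at z = 0. Lengths are in mm, angles in rad, forces in N, time in s.
With the tool pointing down it reaches from about 350 to 775 mm from the base axis. Payload 7.3 kg.
Tool frame: the origin (TCP) lies at the very end of the fingers, on their centre line; the grasp point (between the pads) lies 19 mm behind it; z points along the fingers, y is the direction in which the jaws open and shut (so a half turn about z gives the same grasp; the last joint's range is limited). The gripper opens to 92 mm and grips with 3 to 60 N. Pads are 19 mm wide; open, the fingers measure 130 mm over their backs; the gripper's body (75 mm by 190 mm) begins 47 mm behind the grasp point.
Start: joints at [-1.454, 0.342, 1.524, -0, 1.275, -0.146], TCP at [136.409, -506.989, 226.741] pointing down, gripper open.
Joint ranges: [-2.53, 2.53], [-0.77, 2.02], [0.04, 2.7], [-1, 4.14], [0.28, 2.66], [-3.11, 3.11]. Speed limits (rad/s): [2.57, 2.57, 3.14, 3.14, 3.14, 3.14].

## Interface

Orientations are given as a unit quaternion [x, y, z, w].
In Python, from bench import * gives the robot as it stands. The module is installed in compiled form; this text tells all that it offers.
- The arm moves only by the tool drive_tool, never from a script. Its argument "increments" is a list that holds one entry, the list of rows, each a list of 5 numbers: the finger opening in cm, from 0 to 9.18, then the shift along the tool's x, y, z in cm, then the turn about the tool's z in degrees. In form: [[[grip, tx, ty, tz, twist], ...]]. A call has exactly 10 rows; each row shifts and turns the commanded pose from where the row before left it, along the tool's axes as they then stand; what a row does not reach is not made up. A row lasts 1/12 s, in which the tool goes at most 41.7 mm and 7.16 degrees, less where a joint would pass 70% of its speed; a pose out of reach is approached as far as the arm can. A call is refused whole if a number of a shift passes 4.17 or a number of a turn 7.16, either way. A call with a gripper value outside its range is refused whole. The fingers move at their own pace and stop on an object; "squeeze" is the grip in N (left out, the last holds). Time passes only in rows, so rows that do not move let the fingers close, or fill a call up. It gives the time, the measured TCP pose, the force and the opening at its end, in the units of the state.
- read_state(): the state, without advancing time (a new reading comes with each control period).
- snapshot(name): name is "side" or "top"; returns (picture, depth): 480x640x3 uint8, blue, green, red; 480x640 float32, mm along the optical axis (not along the pixel's ray), 0 where there is no reading.
- camera_info(name): a dict with "mtx" (3x3 intrinsics, pixels), "k1" (the pictures are not rectified: a ray, as slopes to the right and down, at radius r is drawn at 1 + k1 r^2 times it, then the intrinsics apply), "R" (3x3) and "t" (3): a world point X has camera coordinates R X + t. Camera axes: x right, y down, z forward; pixel columns grow to the right and rows downward; lengths in mm; the calibration is good to about 2 mm. A picture is of the moment at which its call begins. camera_info takes no time and is no camera call.
- close_job(): hands the job in, once; it reports no verdict.
Trained networks look in the newest picture that a camera, given by its name, has taken for a name from the list of things; names that differ only in an ending like _2 or _b are one class to them, and where a whole thing is asked for, a point or a joint stands for the part that bears it (a point fixed in the world has none). Each returns a list of dicts, best first, with "score" (0 to 1); they miss things now and then, are a little off and sometimes report something else, mostly with a low value. They report only what shows in the picture. A call takes as long as a camera call. They do not tell look-alikes from the thing itself.
- spot_in(camera, label): "location" ([row, column] as shares, 0 to 1, of the picture: columns of its width, rows of its height, amid what is visible of it).
- masks_of(camera, label): "mask" (480x640 bool, what is visible of it) and "location" ([row, column] as shares, 0 to 1, of the picture: columns of its width, rows of its height, amid what is visible of it).
The state is a dict: "t": time; "joint_pos": joint angles; "qd": joint speeds; "effort": joint torques, N m; "tool_pos": TCP position; "tcp_rot": TCP orientation; "force": force on the tool from outside, world axes, zero at the start; "torque": the same for the moment, N m; "width": finger opening in mm.
Only numpy, scipy, OpenCV 4.12 (cv2) and the standard library are available. Lean on these libraries where they do the work, as an engineer would, in place of code of your own. Each camera call takes 0.05 s, during which the arm holds its last target.

## Task

Slide the yoke of the counter holder fully home so that it holds down the foot of the crayon tin standing in it, then draw the tin's tight, deep lid straight up and off. Stand the lid upright, open end down, wholly on the cork mat, and leave the open tin held in its holder.

Things in the scene. Friction and masses are not known exactly. Their poses are not given: they have to be found in the camera images.
- yoke_grip (a point): Point on the axis of the black upright post (22 mm diameter, top 88 mm up) of the holder's flat U-shaped steel yoke, 15 mm below the post's top, 73 mm above the counter. The yoke slides level towards the tin along the tin base's x axis (2 N friction, stays put): the post is 165-175 mm before the tin's axis when open, 105 mm when fully home at its stop, tines over the tin's foot on both sides.
- lid_mid (a point): Centre, half-way up, of the tin's plain tinplate lid: 62 x 62 mm, 70 mm tall, open below, 0.06-0.13 kg; x, y square to its sides, z up. On the tin this centre is 65 mm above the counter, the lid telescoped 66 mm deep over the inner tube. Tight: takes 5-15 N to draw until 55 mm up, free at 66 mm; an unheld tin comes up with it.
- tin_base: Base of the crayon tin in the holder, tinplate, 0.2-0.4 kg: foot plate 62 (x) x 90 (y) x 6 mm, shoulder 62 x 62 mm up to 26 mm, inner tube 54 x 54 mm up to 92 mm. Origin: centre of the foot's underside, 4 mm above the counter; x points the way the yoke closes, from post to tin; z up. Stands loose in a well with 2 mm play each side; under the home yoke it can rise about 2 mm.
- mat: Flat cork mat, 150 x 150 x 4 mm, fixed to the counter; origin at the centre of its underside, x and y along its sides.
There are look-alikes about, which are no part of the job. Leave any purple or yellow look-alike of the part that bears lid_mid alone. Leave any yellow look-alike of the tin_base alone.

How it is judged (in metres and radians):
On the way, in this order (a step that is already met when the one before it is completed fails the run):
1. the yoke is fully home (within 10 mm) with the lid still seated on the tin (x of yoke_grip in the frame of tin_base above -0.115 m and z of lid_mid in the frame of tin_base below 0.071 m), for 0.1 s.
2. the lid is drawn up clear of the tube while the yoke is home (z of lid_mid in the frame of tin_base above 0.127 m and x of yoke_grip in the frame of tin_base above -0.115 m).
At the end, for the whole second after the job is handed in: The lid stands upright (within 10 degrees), open end down, flat on the cork mat, its centre within 50 mm of the mat's centre along each of the mat's sides; the yoke is still home (within 10 mm), and the tin base is upright and at rest in the holder, within 12 mm of where it began (x of lid_mid in the frame of mat between -0.05 and 0.05 m and y of lid_mid in the frame of mat between -0.05 and 0.05 m and height (world z) of lid_mid between 0.034 and 0.049 m and angle between each of lid_mid, tin_base's own z axis and vertical below 0.17 rad and x of yoke_grip in the frame of tin_base above -0.115 m and distance of tin_base from where it was at the start of the episode below 0.012 m and linear speed of tin_base below 0.05 m/s); the robot touches nothing.
It fails at once if the tin base is lifted or tipped out of the holder (moved over 20 mm or tilted over 15 degrees) (distance of tin_base from where it was at the start of the episode above 0.02 m or angle between tin_base's own z axis and vertical above 0.26 rad).
It also fails if it takes over 46 s, if anything falls off the work surface, if the arm or the gripper's body presses on something with over 40 N, if the wrist force passes 120 N, or if a joint passes its speed limit or range.

## Working session

There is one attempt and no reset: what is moved stays moved. The work goes in short steps, Python scripts to look and compute and a tool call to move; the robot and the scene stay as the last step left them, time stands still between calls to the robot, and variables do not carry over. Pictures are saved under pics/ and viewed, and the job is handed in when it is done.

Besides the shell and the picture viewer there is one more tool, called after "Request:" by a JSON object that holds its "fn" and its "kwargs", one argument or row to a line. drive_tool: Moves the arm, as the interface text tells. Its arguments: {"type":"object","properties":{"increments":{"type":"array"},"squeeze":{"type":"number"}},"required":["increments"]}

```bash
mkdir -p pics; python3 - <<'E'
from bench import *
import cv2
for n in ["side","top"]:
    p,d=snapshot(n); cv2.imwrite(f"pics/{n}0.png",p)
    import numpy as np; np.save(f"{n}0.npy",d)
    c=camera_info(n); print(n,c)
    for l in ["yoke_grip","lid_mid","tin_base","mat"]:
        try: print(l,[(round(r["score"],2),round(r["location"][0]*480),round(r["location"][1]*640)) for r in spot_in(n,l)])
        except Exception as e: print(l,e)
print(read_state())
E
```

```text
side {'mtx': array([[606.46823217,   0.        , 310.8045323 ],
       [  0.        , 606.46823217, 228.17325892],
       [  0.        ,   0.        ,   1.        ]]), 'k1': -0.1523029858036637, 'R': array([[-0.74434204, -0.66751293, -0.01953017],
       [-0.44476253,  0.51734488, -0.73112281],
       [ 0.49813776, -0.53551916, -0.68196628]]), 't': array([343.02086532, 302.36337902, 798.58012788])}
yoke_grip [(0.84, 202, 320)]
lid_mid [(0.82, 245, 402), (0.67, 286, 348), (0.6, 225, 280)]
tin_base [(0.89, 151, 385), (0.76, 256, 289)]
mat [(0.88, 315, 134)]
top {'mtx': array([[582.51461182,   0.        , 306.44946233],
       [  0.        , 582.51461182, 239.86188442],
       [  0.        ,   0.        ,   1.        ]]), 'k1': -0.0006607485252505546, 'R': array([[ 2.33218253e-03, -9.99996307e-01,  1.39498722e-03],
       [-9.78130475e-01, -2.57131265e-03, -2.07976351e-01],
       [ 2.07979170e-01, -8.79440696e-04, -9.78132860e-01]]), 't': array([ -35.24739371,  511.44501769, 1001.74854139])}
yoke_grip [(0.59, 198, 364)]
lid_mid [(0.87, 212, 302), (0.61, 304, 295), (0.6, 323, 370)]
tin_base [(0.84, 208, 470), (0.68, 235, 304)]
mat [(0.97, 177, 163)]
{'t': 0.5, 'joint_pos': array([-1.45399999e+00,  3.42032324e-01,  1.52416482e+00,  2.18038613e-05,
        1.27539166e+00, -1.45975416e-01]), 'qd': array([ 0.00158993, -0.00108444, -0.00105237,  0.00040114,  0.00038925,
        0.00124708]), 'effort': array([-6.86892872e-04, -4.30810654e+01, -2.44310957e+01,  7.18371081e-02,
        4.90488752e-02, -1.85566574e-05]), 'tool_pos': array([ 136.41256304, -506.9601036 ,  226.70105312]), 'tcp_rot': array([9.91381700e-01, 1.31005056e-01, 1.04005492e-05, 2.07490810e-06]), 'force': array([-0.01377076, -0.56204812, -0.13085954]), 'torque': array([0.01027536, 0.00078695, 0.00945299]), 'width': 91.87786565339225}
```

View pics/side0.png

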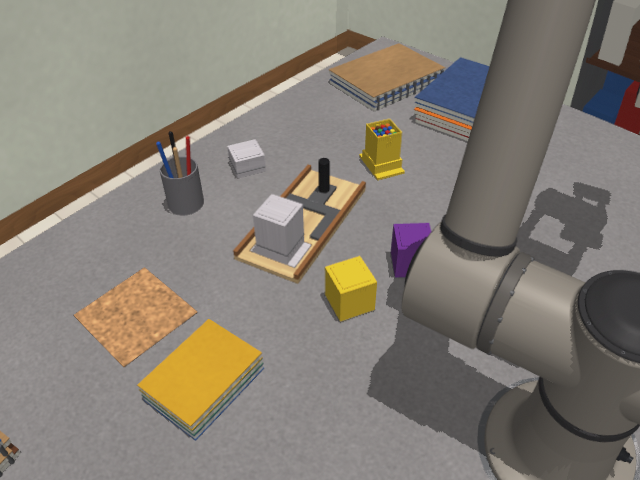

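View pics/top0.png

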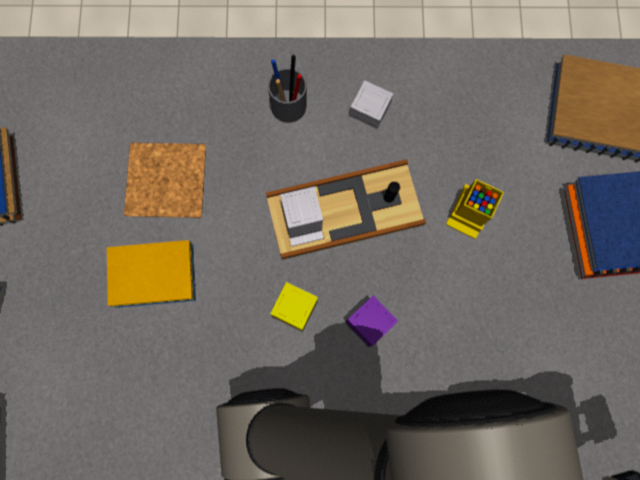

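The side view shows the grey tin and lid at (278,225) in the wooden holder, with the black post at (323,175) and the cork mat at (135,315). In the top view they are at (302,207), (391,192) and (165,180). The yellow and purple look-alikes are clearly separate. Next I'll measure the positions.

```bash
cat > h.py <<'E'
from bench import *
import cv2, numpy as np
def cloud(n,d):
    c=camera_info(n);K=c["mtx"];k=np.array([c["k1"],0,0,0,0])
    v,u=np.mgrid[0:480,0:640]
    # distorted = undist*(1+k1 r^2)
    x=cv2.undistortPoints(np.stack([u.ravel(),v.ravel()],1).astype(np.float64)[:,None],K,k)[:,0]
    P=np.c_[x,np.ones(len(x))]*d.reshape(-1,1)
    return ((P-c["t"])@c["R"]).reshape(480,640,3)
def rect(X):
    r=cv2.minAreaRect(X[:,:2].astype(np.float32)); return r
E
python3 - <<'E'
from h import *
for n in ["top","side"]:
    d=np.load(n+"0.npy");W=cloud(n,d);ok=d>0
    img=cv2.imread(f"pics/{n}0.png").astype(int)
    M=masks_of(n,"mat")[0]["mask"]&ok
    print(n,"mat",rect(W[M]),np.median(W[M],0))
    for l in ["lid_mid","tin_base","yoke_grip"]:
        for r in masks_of(n,l):
            m=r["mask"]&ok;X=W[m]
            if len(X)<20: continue
            print(l,round(r["score"],2),m.sum(),"med",np.median(X,0).round(),"bgr",img[m].mean(0).round(),"zmax",np.percentile(X[:,2],98).round(1))
            if l=="lid_mid":
                zt=np.percentile(X[:,2],90);T=X[abs(X[:,2]-zt)<5];print("   top rect",rect(T),np.median(T,0).round(1),len(T))
            if l=="yoke_grip":
                T=X[X[:,2]>80];print("   post",len(T),T.mean(0) if len(T) else 0,T.min(0) if len(T) else 0,T.max(0) if len(T) else 0)
E
```

```text
top mat ((644.0226440429688, 242.099853515625), (152.5955810546875, 152.81289672851562), 88.72135162353516) [640.76016117 241.34760402   3.6175625 ]
lid_mid 0.9 1433 med [390. -13.  70.] bgr [  7. 187. 192.] zmax 73.7
   top rect ((392.7788391113281, -12.032413482666016), (61.66335678100586, 61.85562515258789), 64.51850891113281) [392.  -12.5  70. ] 1170
lid_mid 0.84 1515 med [555. -26. 100.] bgr [171. 167. 172.] zmax 103.5
   top rect ((561.9246826171875, -24.685405731201172), (63.325347900390625, 61.997467041015625), 14.117714881896973) [561.6 -24.3 100.2] 1151
lid_mid 0.73 1427 med [ 365. -146.   70.] bgr [128.  44.  97.] zmax 73.4
   top rect ((367.7655944824219, -148.76419067382812), (61.33936309814453, 62.40509796142578), 43.58515548706055) [ 368.  -148.9   70.1] 1181
tin_base 0.77 342 med [526. -33.  10.] bgr [168. 166. 171.] zmax 30.8
tin_base 0.65 1990 med [ 568. -340.   66.] bgr [ 18.  94. 111.] zmax 92.3
yoke_grip 0.88 2023 med [ 596. -140.   17.] bgr [61. 62. 64.] zmax 88.4
   post 107 [ 601.49650098 -189.68657465   87.57453071] [ 592.40445595 -199.1867587    82.33550487] [ 611.08202837 -179.92719443   91.97825253]Traceback (most recent call last):
  File "<stdin>", line 5, in <module>
IndexError: list index out of range
```

```bash
python3 - <<'E'
from h import *
n="side"
d=np.load(n+"0.npy");W=cloud(n,d);ok=d>0
def sel(z0,z1,c,r):
    return W[ok&(W[...,2]>z0)&(W[...,2]<z1)&(np.hypot(W[...,0]-c[0],W[...,1]-c[1])<r)]
T=sel(96,106,(562,-25),60);print(rect(T),len(T),np.median(T,0))
T=sel(82,95,(601,-190),30);print(T.mean(0),T.min(0),T.max(0),len(T))
T=sel(2,8,(643,242),120);print(rect(T),len(T),np.median(T,0))
# rail direction from top
n="top";d=np.load(n+"0.npy");W=cloud(n,d);ok=d>0
T=sel(30,85,(601,-190),30);print("post body",len(T),T.min(0),T.max(0))
img=cv2.imread("pics/top0.png").astype(int)
hsv=cv2.cvtColor(img.astype(np.uint8),cv2.COLOR_BGR2HSV)
m=(hsv[...,1]>70)&(hsv[...,0]<30)&ok&(np.hypot(W[...,0]-580,W[...,1]+105)<170)
m=cv2.morphologyEx(m.astype(np.uint8),cv2.MORPH_OPEN,np.ones((3,3)))
k,l,s,c=cv2.connectedComponentsWithStats(m)
for i in range(1,k):
    if s[i,4]>300: print(s[i],rect(W[l==i]),np.median(W[l==i],0))
E
```

```text
((556.9122314453125, -25.38521957397461), (64.13732147216797, 65.27120208740234), 14.276907920837402) 952 [555.5858777  -23.59936123  99.4530826 ]
[ 596.89811596 -189.8446191    86.73080564] [ 586.6659229  -204.72934784   82.01149995] [ 608.83553562 -179.09143967   90.36534299] 83
((639.7278442382812, 240.68099975585938), (225.19473266601562, 230.70896911621094), 40.584327697753906) 5323 [632.95863729 244.10462575   3.56185941]
post body 118 [ 591.62620724 -200.30268899   30.66312482] [ 608.15220804 -179.32683295   84.85539472]
[ 266  159  160  100 6320] ((586.6098022460938, -108.4744873046875), (138.64410400390625, 287.16473388671875), 14.068428039550781) [ 580.51841673 -121.85011886   10.49174731]
```

Request:
{"fn": "drive_tool", "kwargs": {
  "increments": [
    [[9.18,0,0,0,-7.1],[9.18,0,0,0,-7.1],[9.18,0,0,0,-7.1],[9.18,0,0,0,-7.1],[9.18,0,0,0,-7.1],[9.18,0,0,0,-7.1],[9.18,0,0,0,-7.1],[9.18,0,0,0,-7.1],[9.18,0,0,0,-7.1],[9.18,0,0,0,-7.1]]
  ],
  "squeeze": 12
}}

```text
t: 1.58
tool_pos: [136.4, -507.0, 226.7]
tcp_rot: [0.729, 0.685, -0.0, 0.0]
force: [1.0, -0.1, -0.1]
width: 91.9
```

Request:
{"fn": "drive_tool", "kwargs": {
  "increments": [
    [[9.18,0,0,0,-7],[9.18,0,0,0,-7],[9.18,0,0,0,-3.9],[9.18,0,0,0,0],[9.18,0,0,0,0],[9.18,0,0,0,0],[9.18,0,0,0,0],[9.18,0,0,0,0],[9.18,0,0,0,0],[9.18,0,0,0,0]]
  ]
}}

```text
t: 2.42
tool_pos: [136.4, -507.0, 226.7]
tcp_rot: [0.616, 0.788, -0.0, 0.0]
force: [-0.3, -0.7, 0.3]
width: 91.9
```

```bash
cat > go.py <<'E'
import sys,numpy as np
from bench import read_state
from scipy.spatial.transform import Rotation as R
s=read_state();r=R.from_quat(s["tcp_rot"]);p=s["tool_pos"]
print("t",round(s["t"],2),"pos",p.round(1),"x-yaw",np.degrees(np.arctan2(*r.as_matrix()[1::-1,0])).round(2),"F",s["force"].round(1),"w",round(s["width"],1),"q",s["joint_pos"].round(2))
if len(sys.argv)>3: print("tool cm",(r.inv().apply(np.array(list(map(float,sys.argv[1:4])))-p)/10).round(2))
E
python3 go.py 599 -190 227
```

```text
t 2.42 pos [ 136.4 -507.   226.7] x-yaw 103.93 F [-0.3 -0.7  0.3] w 91.9 q [-1.45  0.34  1.52 -0.    1.28 -1.7 ]
tool cm [ 1.962e+01  5.253e+01 -3.000e-02]
```

Request:
{"fn": "drive_tool", "kwargs": {
  "increments": [
    [[9.18,1.0,2.63,0,0],[9.18,1.0,2.63,0,0],[9.18,1.0,2.63,0,0],[9.18,1.0,2.63,0,0],[9.18,1.0,2.63,0,0],[9.18,1.0,2.63,0,0],[9.18,1.0,2.63,0,0],[9.18,1.0,2.63,0,0],[9.18,1.0,2.63,0,0],[9.18,1.0,2.63,0,0]]
  ]
}}

```text
t: 3.25
tool_pos: [368.6, -345.6, 226.9]
tcp_rot: [0.616, 0.788, -0.0, 0.0]
force: [0.8, -0.6, -0.4]
width: 91.9
```

Request:
{"fn": "drive_tool", "kwargs": {
  "increments": [
    [[9.18,1.0,2.63,0,0],[9.18,1.0,2.63,0,0],[9.18,1.0,2.63,0,0],[9.18,1.0,2.63,0,0],[9.18,1.0,2.63,0,0],[9.18,1.0,2.63,0,0],[9.18,1.0,2.63,0,0],[9.18,1.0,2.63,0,0],[9.18,1.0,2.63,0,0],[9.18,0.62,2.56,0,0]]
  ]
}}

```text
t: 4.08
tool_pos: [599.9, -188.4, 226.8]
tcp_rot: [0.616, 0.788, 0.0, -0.0]
force: [0.1, -0.2, 0.2]
width: 91.8
```

```bash
python3 go.py 599 -190 54
python3 - <<'E'
from h import *
p,d=snapshot("side");cv2.imwrite("pics/side1.png",p)
E
```

```text
t 4.08 pos [ 599.9 -188.4  226.8] x-yaw 103.98 F [ 0.1 -0.2  0.2] w 91.8 q [-0.43  0.54  1.21  0.    1.39 -0.67]
tool cm [-0.14 -0.13 17.28]
```

View pics/side1.png

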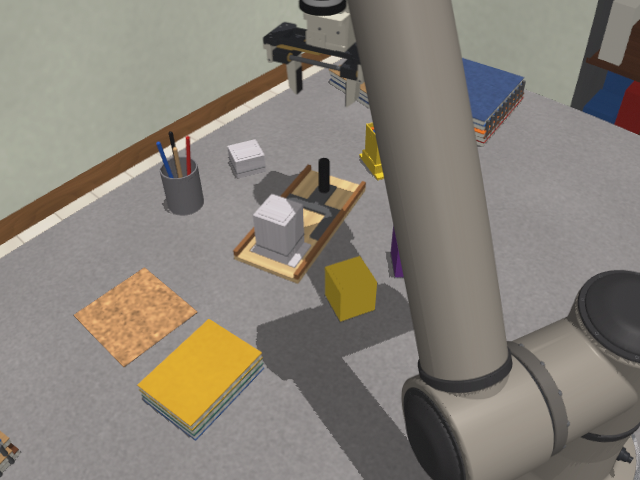

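The open fingers hang above the post at (323,175), clear of everything else. I'll descend and grip it.

Request:
{"fn": "drive_tool", "kwargs": {
  "increments": [
    [[9.18,-0.1,-0.1,2,0],[9.18,0,0,2.5,0],[9.18,0,0,2.5,0],[9.18,0,0,2.5,0],[9.18,0,0,2.5,0],[9.18,0,0,2.0,0],[9.18,0,0,1.5,0],[9.18,0,0,1.2,0],[9.18,0,0,0.5,0],[9.18,0,0,0,0]]
  ]
}}

```text
t: 4.97
tool_pos: [597.6, -191.0, 53.6]
tcp_rot: [0.616, 0.788, -0.0, -0.001]
force: [-0.6, 0.3, 0.2]
width: 91.8
```

Request:
{"fn": "drive_tool", "kwargs": {
  "increments": [
    [[1.5,0,0,0,0],[1.5,0,0,0,0],[1.5,0,0,0,0],[1.5,0,0,0,0],[1.5,0,0,0,0],[1.5,0,0,0,0],[1.5,0,0,0,0],[1.5,0,0,0,0],[1.5,0,0,0,0],[1.5,0,0,0,0]]
  ]
}}

```text
t: 5.8
tool_pos: [598.2, -191.1, 54.7]
tcp_rot: [0.616, 0.788, -0.0, 0.0]
force: [0.1, 0.3, -0.4]
width: 29.8
```

```bash
python3 go.py 599 -190 54
```

```text
t 5.8 pos [ 598.2 -191.1   54.7] x-yaw 103.96 F [ 0.1  0.3 -0.4] w 29.8 q [-0.43  0.7   1.43 -0.    1.02 -0.67]
tool cm [0.09 0.11 0.07]
```

Request:
{"fn": "drive_tool", "kwargs": {
  "increments": [
    [[1.5,0,0,0,0],[1.5,0,0,0,0],[1.5,0,0,0,0],[1.5,0,0,0,0],[1.5,0.6,0,0,0],[1.5,0.8,0,0,0],[1.5,0.8,0,0,0],[1.5,0.8,0,0,0],[1.5,0.8,0,0,0],[1.5,0.8,0,0,0]]
  ]
}}

```text
t: 6.63
tool_pos: [589.7, -146.4, 54.7]
tcp_rot: [0.616, 0.788, 0.001, 0.003]
force: [11.1, 1.5, -7.2]
width: 21.6
```

```bash
python3 go.py 599 -190 54
```

```text
t 6.63 pos [ 589.7 -146.4   54.7] x-yaw 103.94 F [11.1  1.5 -7.2] w 21.6 q [-0.37  0.66  1.5   0.    0.98 -0.61]
tool cm [-4.45 -0.15  0.08]
```

Request:
{"fn": "drive_tool", "kwargs": {
  "increments": [
    [[1.5,0.3,0.1,0,0],[1.5,0.3,0,0,0],[1.5,0.3,0,0,0],[1.5,0.3,0,0,0],[1.5,0.2,0,0,0],[1.5,0.2,0,0,0],[1.5,0.2,0,0,0],[1.5,0,0,0,0],[1.5,0,0,0,0],[1.5,0,0,0,0]]
  ]
}}

```text
t: 7.47
tool_pos: [585.3, -128.6, 54.7]
tcp_rot: [0.616, 0.788, 0.001, 0.001]
force: [5.9, 1.1, -4.7]
width: 21.9
```

```bash
python3 go.py 599 -190 54
```

```text
t 7.47 pos [ 585.3 -128.6   54.7] x-yaw 103.96 F [ 5.9  1.1 -4.7] w 21.9 q [-0.34  0.65  1.52  0.    0.97 -0.59]
tool cm [-6.29 -0.15  0.08]
```

Moved 64 mm with no stop force yet. I'll push on gently.

Request:
{"fn": "drive_tool", "kwargs": {
  "increments": [
    [[1.5,0.1,0.1,0,0],[1.5,0.1,0,0,0],[1.5,0.1,0,0,0],[1.5,0.1,0,0,0],[1.5,0.1,0,0,0],[1.5,0,0,0,0],[1.5,0,0,0,0],[1.5,0,0,0,0],[1.5,0,0,0,0],[1.5,0,0,0,0]]
  ]
}}

```text
t: 8.3
tool_pos: [584.7, -126.2, 54.8]
tcp_rot: [0.616, 0.788, -0.001, 0.002]
force: [6.1, -9.8, -6.6]
width: 21.8
```

```bash
python3 go.py 599 -190 54
python3 - <<'E'
from h import *
p,d=snapshot("side");cv2.imwrite("pics/side2.png",p)
E
```

```text
t 8.3 pos [ 584.7 -126.2   54.8] x-yaw 103.94 F [ 6.1 -9.8 -6.6] w 21.8 q [-0.34  0.65  1.53 -0.    0.96 -0.58]
tool cm [-6.54 -0.15  0.11]
```

View pics/side2.png

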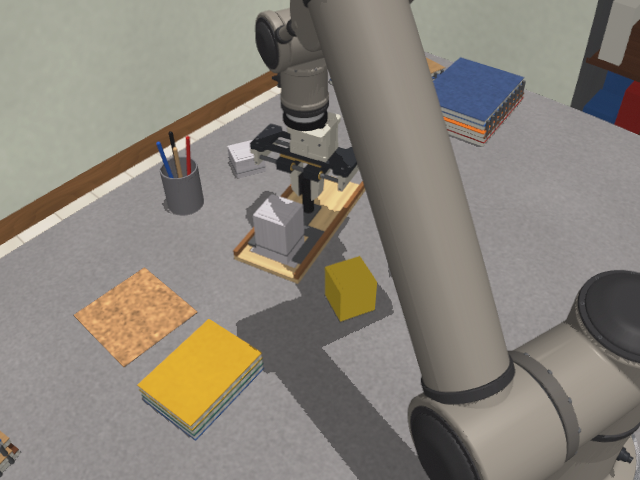

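The push met the stop (about 10 N after 66 mm), and the picture shows the post near the tin at about (307,195). I'll release, rise, and go over the lid.

Request:
{"fn": "drive_tool", "kwargs": {
  "increments": [
    [[9.18,0,0,0,0],[9.18,0,0,0,0],[9.18,0,0,0,0],[9.18,0,0,0,0],[9.18,0,0,-1,0],[9.18,0,0,-1.5,0],[9.18,0,0,-2,0],[9.18,0,0,-2,0],[9.18,0,0,-1.5,0],[9.18,0,0,0,0]]
  ]
}}

```text
t: 9.18
tool_pos: [585.3, -124.0, 139.0]
tcp_rot: [0.616, 0.788, 0.001, 0.003]
force: [0.2, -0.3, -0.1]
width: 83.7
```

```bash
python3 go.py 559.5 -24.5 54
```

```text
t 9.18 pos [ 585.3 -124.   139. ] x-yaw 103.97 F [ 0.2 -0.3 -0.1] w 83.7 q [-0.34  0.55  1.44  0.    1.14 -0.58]
tool cm [10.31 -0.15  8.47]
```

Request:
{"fn": "drive_tool", "kwargs": {
  "increments": [
    [[9.18,1.2,-0.1,0,0],[9.18,1.4,0,0,0],[9.18,1.4,0,0,0],[9.18,1.4,0,0,0],[9.18,1.4,0,0,0],[9.18,1.4,0,0,0],[9.18,1.2,0,0,0],[9.18,0.9,0,0,0],[9.18,0,0,0,0],[9.18,0,0,0,0]]
  ]
}}

```text
t: 10.02
tool_pos: [557.7, -23.5, 134.8]
tcp_rot: [0.616, 0.788, -0.0, 0.0]
force: [0.8, -0.2, -0.6]
width: 91.5
```

```bash
python3 go.py 559.5 -24.5 54
python3 - <<'E'
from h import *
for n in ["side","top"]:
    p,d=snapshot(n);cv2.imwrite(f"pics/{n}3.png",p)
E
```

```text
t 10.02 pos [557.7 -23.5 134.8] x-yaw 104.02 F [ 0.8 -0.2 -0.6] w 91.5 q [-0.18  0.49  1.56 -0.    1.09 -0.42]
tool cm [-0.14  0.15  8.08]
```

View pics/side3.png

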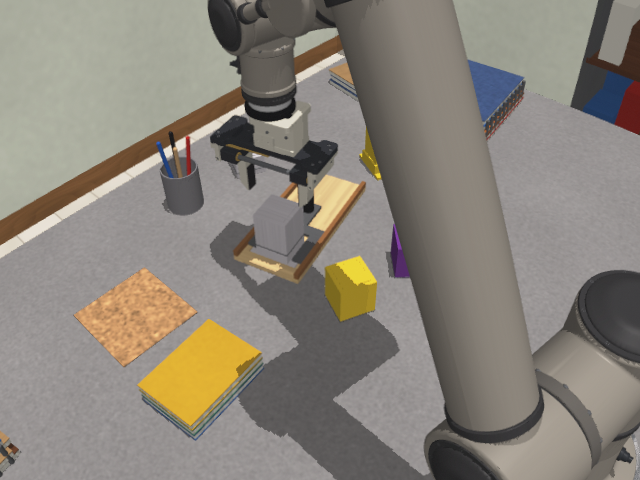

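View pics/top3.png

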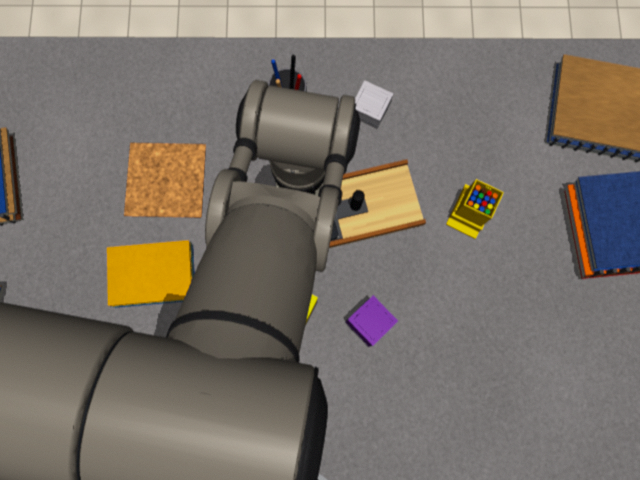

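The fingers straddle the lid at (278,225), and in the top view the post has moved to (357,200), which fits home. I'll descend and grip the lid.

Request:
{"fn": "drive_tool", "kwargs": {
  "increments": [
    [[9.18,-0.1,0.1,1,0],[9.18,0,0,1.4,0],[9.18,0,0,1.4,0],[9.18,0,0,1.4,0],[9.18,0,0,1.3,0],[9.18,0,0,1.0,0],[9.18,0,0,0.5,0],[5.8,0,0,0,0],[5.8,0,0,0,0],[5.8,0,0,0,0]]
  ],
  "squeeze": 50
}}

```text
t: 10.95
tool_pos: [559.4, -24.9, 55.3]
tcp_rot: [0.616, 0.788, 0.0, 0.001]
force: [0.9, -0.2, -0.8]
width: 76.3
```

Request:
{"fn": "drive_tool", "kwargs": {
  "increments": [
    [[5.8,0,0,0,0],[5.8,0,0,0,0],[5.8,0,0,0,0],[5.8,0,0,0,0],[5.8,0,0,0,0],[5.8,0,0,0,0],[5.8,0,0,0,0],[5.8,0,0,0,0],[5.8,0,0,0,0],[5.8,0,0,0,0]]
  ]
}}

```text
t: 11.78
tool_pos: [559.3, -24.7, 55.3]
tcp_rot: [0.616, 0.788, 0.0, 0.001]
force: [0.4, 0.7, 4.8]
width: 61.7
```

```bash
python3 go.py 559.5 -24.5 54
```

```text
t 11.78 pos [559.3 -24.7  55.3] x-yaw 103.96 F [0.4 0.7 4.8] w 61.7 q [-0.18  0.59  1.64 -0.    0.91 -0.42]
tool cm [0.02 0.03 0.13]
```

Gripped at 61.7 mm and well centred. Now I'll draw it slowly, straight up.

Request:
{"fn": "drive_tool", "kwargs": {
  "increments": [
    [[5.8,0,0,-0.2,0],[5.8,0,0,-0.3,0],[5.8,0,0,-0.4,0],[5.8,0,0,-0.4,0],[5.8,0,0,-0.4,0],[5.8,0,0,-0.4,0],[5.8,0,0,-0.4,0],[5.8,0,0,-0.4,0],[5.8,0,0,-0.4,0],[5.8,0,0,-0.4,0]]
  ]
}}

```text
t: 12.62
tool_pos: [558.8, -24.7, 92.1]
tcp_rot: [0.616, 0.788, -0.0, -0.0]
force: [-1.2, 0.6, -5.9]
width: 62.0
```

```bash
python3 go.py 559.5 -24.5 54
python3 - <<'E'
from h import *
p,d=snapshot("side");cv2.imwrite("pics/side4.png",p)
E
```

```text
t 12.62 pos [558.8 -24.7  92.1] x-yaw 103.96 F [-1.2  0.6 -5.9] w 62.0 q [-0.18  0.54  1.61 -0.    0.99 -0.42]
tool cm [-0.    0.08  3.81]
```

View pics/side4.png

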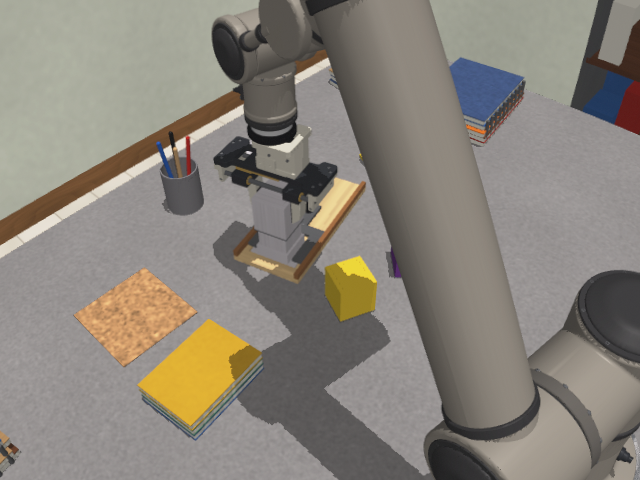

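The lid has come up while the foot stays in place, with the tube showing at about (278,225). I'll continue.

Request:
{"fn": "drive_tool", "kwargs": {
  "increments": [
    [[5.8,0,0,-0.4,0],[5.8,0,0,-0.4,0],[5.8,0,0,-0.4,0],[5.8,0,0,-0.4,0],[5.8,0,0,-0.4,0],[5.8,0,0,-0.5,0],[5.8,0,0,-0.6,0],[5.8,0,0,-1,0],[5.8,0,0,-1.5,0],[5.8,0,0,-1.5,0]]
  ]
}}

```text
t: 13.5
tool_pos: [559.2, -24.8, 164.5]
tcp_rot: [0.616, 0.788, 0.0, 0.001]
force: [0.3, 0.5, 0.1]
width: 61.8
```

```bash
python3 go.py 642 242 162
python3 - <<'E'
from h import *
p,d=snapshot("side");cv2.imwrite("pics/side5.png",p)
E
```

```text
t 13.5 pos [559.2 -24.8 164.5] x-yaw 103.95 F [0.3 0.5 0.1] w 61.8 q [-0.18  0.46  1.52 -0.    1.16 -0.42]
tool cm [23.89 14.46  0.25]
```

View pics/side5.png

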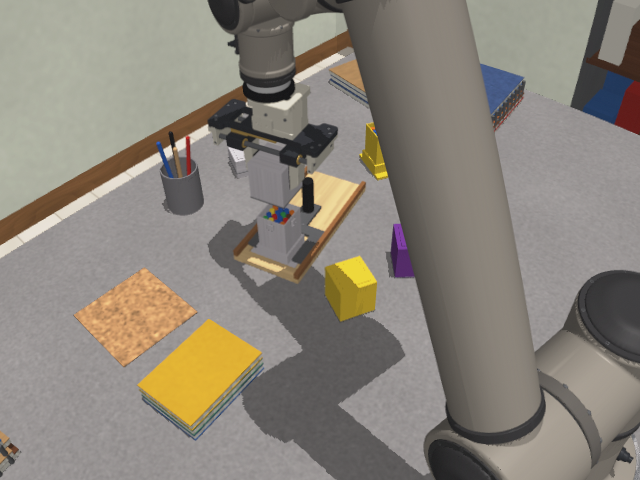

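The lid is clear of the tube, with crayons visible at (278,215) and the post next to the tin. I'll take it to the mat, along tool x first to stay away from the pen cup.

Request:
{"fn": "drive_tool", "kwargs": {
  "increments": [
    [[5.8,1.5,0,-0.5,0],[5.8,2.5,0,0,0],[5.8,2.8,0,0,0],[5.8,2.8,0.5,0,0],[5.8,2.8,1,0,0],[5.8,2.8,1.3,0,0],[5.8,2.8,1.5,0,0],[5.8,2.4,2.0,0,0],[5.8,2.0,2.0,0,0],[5.8,1.5,2.0,0,0]]
  ]
}}

```text
t: 14.38
tool_pos: [600.6, 235.4, 167.9]
tcp_rot: [0.615, 0.788, 0.0, -0.0]
force: [-0.4, -0.2, -0.4]
width: 61.9
```

Request:
{"fn": "drive_tool", "kwargs": {
  "increments": [
    [[5.8,0,1.8,0,0],[5.8,0,1.4,0,0],[5.8,0,0.9,0,0],[5.8,0,0,0,0],[5.8,0,0,0,0],[5.8,0,0,0,0],[5.8,0,0,0,0],[5.8,0,0,0,0],[5.8,0,0,0,0],[5.8,0,0,0,0]]
  ]
}}

```text
t: 15.22
tool_pos: [640.8, 241.9, 168.0]
tcp_rot: [0.616, 0.788, 0.0, 0.0]
force: [-0.3, -0.3, -0.0]
width: 61.4
```

```bash
python3 go.py 642 242 30
python3 - <<'E'
from h import *
p,d=snapshot("side");cv2.imwrite("pics/side6.png",p)
W=cloud("side",d)
r=masks_of("side","lid_mid")
for q in r:
    X=W[q["mask"]&(d>0)];print(round(q["score"],2),np.median(X,0).round(),np.percentile(X,2,0).round(),np.percentile(X,98,0).round())
E
```

```text
t 15.22 pos [640.8 241.9 168. ] x-yaw 103.95 F [-0.3 -0.3 -0. ] w 61.4 q [ 0.25  0.69  1.11 -0.    1.35  0.01]
tool cm [-0.02  0.12 13.8 ]
0.8 [619. 263. 182.] [601. 209. 143.] [665. 277. 214.]
0.64 [376.   8.  46.] [350. -20.   0.] [426.  27.  72.]
```

View pics/side6.png

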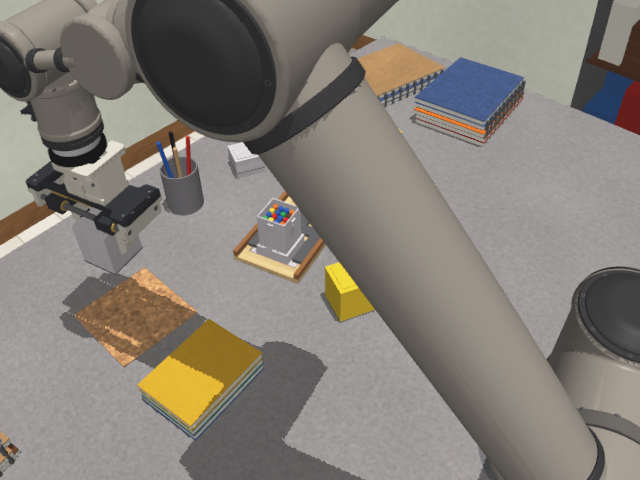

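Lid bottom is at about 143 mm over the mat at (135,315), so it hasn't slipped. I'll check clearance to the book and cup before descending.

```bash
python3 - <<'E'
from h import *
d=np.load("top0.npy");W=cloud("top",d)
for nm,(r0,r1,c0,c1) in dict(book=(235,315,95,205),cup=(50,130,262,312)).items():
    X=W[r0:r1,c0:c1].reshape(-1,3);X=X[X[:,2]>12];print(nm,X.min(0).round(),X.max(0).round())
E
```

```text
book [292. -33.  12.] [ 514.  331. 1086.]
cup [292. -33.  12.] [ 834.   38. 1086.]
```

Request:
{"fn": "drive_tool", "kwargs": {
  "increments": [
    [[5.8,0,0.1,1,0],[5.8,0,0,1.8,0],[5.8,0,0,1.8,0],[5.8,0,0,1.8,0],[5.8,0,0,1.8,0],[5.8,0,0,1.8,0],[5.8,0,0,1.5,0],[5.8,0,0,1.0,0],[5.8,0,0,0.6,0],[5.8,0,0,0.3,0]]
  ]
}}

```text
t: 16.15
tool_pos: [641.5, 242.1, 32.5]
tcp_rot: [0.616, 0.788, -0.001, -0.0]
force: [-0.4, 0.2, -1.2]
width: 61.7
```

Request:
{"fn": "drive_tool", "kwargs": {
  "increments": [
    [[5.8,0,0,0.1,0],[5.8,0,0,0.1,0],[5.8,0,0,0.1,0],[5.8,0,0,0.1,0],[5.8,0,0,0.05,0],[5.8,0,0,0,0],[5.8,0,0,0,0],[5.8,0,0,0,0],[5.8,0,0,0,0],[5.8,0,0,0,0]]
  ]
}}

```text
t: 16.98
tool_pos: [642.0, 242.3, 29.4]
tcp_rot: [0.616, 0.788, 0.0, 0.0]
force: [0.0, 0.2, 1.0]
width: 61.7
```

```bash
python3 go.py 642 242 29
```

```text
t 16.98 pos [642.  242.3  29.4] x-yaw 103.96 F [0.  0.2 1. ] w 61.7 q [ 0.25  0.82  1.25 -0.    1.08  0.01]
tool cm [-0.03 -0.01  0.04]
```

Light contact (about 1–2 N). I'll lower another 0.5 mm, then release.

Request:
{"fn": "drive_tool", "kwargs": {
  "increments": [
    [[5.8,0,0,0.05,0],[5.8,0,0,0,0],[5.8,0,0,0,0],[9.18,0,0,0,0],[9.18,0,0,0,0],[9.18,0,0,0,0],[9.18,0,0,0,0],[9.18,0,0,0,0],[9.18,0,0,0,0],[9.18,0,0,0,0]]
  ]
}}

```text
t: 17.82
tool_pos: [641.9, 242.2, 28.6]
tcp_rot: [0.616, 0.788, -0.0, 0.0]
force: [-1.0, 0.8, -0.2]
width: 91.5
```

Request:
{"fn": "drive_tool", "kwargs": {
  "increments": [
    [[9.18,0,0,-0.5,0],[9.18,0,0,-1,0],[9.18,0,0,-1.5,0],[9.18,0,0,-2,0],[9.18,0,0,-2,0],[9.18,0,0,-2,0],[9.18,0,0,-2,0],[9.18,0,0,-2,0],[9.18,0,0,-1,0],[9.18,0,0,0,0]]
  ]
}}

```text
t: 18.65
tool_pos: [643.3, 242.6, 172.6]
tcp_rot: [0.616, 0.788, 0.003, 0.002]
force: [0.1, -0.1, 0.8]
width: 91.9
```

Request:
{"fn": "drive_tool", "kwargs": {
  "increments": [
    [[9.18,0,-1.5,-1,0],[9.18,0,-2,-1,0],[9.18,0,-2.5,0,0],[9.18,0,-2.5,0,0],[9.18,0,-2.5,0,0],[9.18,0,-2.5,0,0],[9.18,0,-2,0,0],[9.18,0,-1,0,0],[9.18,0,0,0,0],[9.18,0,0,0,0]]
  ]
}}

```text
t: 19.48
tool_pos: [481.7, 202.4, 188.4]
tcp_rot: [0.616, 0.788, -0.0, -0.0]
force: [-0.0, 0.0, 0.9]
width: 92.2
```

```bash
python3 go.py
python3 - <<'E'
from h import *
for n in ["side","top"]:
    p,d=snapshot(n);cv2.imwrite(f"pics/{n}7.png",p);W=cloud(n,d);ok=d>0
    def sel(z0,z1,c,r): return W[ok&(W[...,2]>z0)&(W[...,2]<z1)&(np.hypot(W[...,0]-c[0],W[...,1]-c[1])<r)]
    for nm,a in dict(lid=(68,82,(642,242),50),post=(80,95,(583,-127),25),tube=(85,110,(560,-25),45)).items():
        T=sel(*a)
        if len(T)>5: print(n,nm,len(T),rect(T),np.median(T,0).round(1))
E
```

```text
t 19.48 pos [481.7 202.4 188.4] x-yaw 103.96 F [-0.   0.   0.9] w 92.2 q [ 0.25  0.37  1.59 -0.    1.18  0.01]
side lid 1238 ((640.036865234375, 240.23602294921875), (66.04039001464844, 64.9643325805664), 13.9185209274292) [636.6 241.6  73.6]
side post 103 ((581.6390380859375, -126.83253479003906), (19.695404052734375, 24.415414810180664), 13.4873046875) [ 580.6 -124.7   86.7]
side tube 728 ((554.09033203125, -24.702255249023438), (58.98363494873047, 62.696556091308594), 15.449766159057617) [552.6 -28.2  89.3]
top lid 584 ((647.35302734375, 232.19625854492188), (64.90838623046875, 42.14631271362305), 13.616082191467285) [650.2 226.6  73.9]
top post 122 ((586.388427734375, -125.85918426513672), (20.518798828125, 19.869037628173828), 37.91575241088867) [ 586.5 -125.8   87.6]
top tube 625 ((560.6364135742188, -24.331871032714844), (60.552982330322266, 61.056495666503906), 5.56085205078125) [560.2 -24.3  89.9]
```

View pics/side7.png

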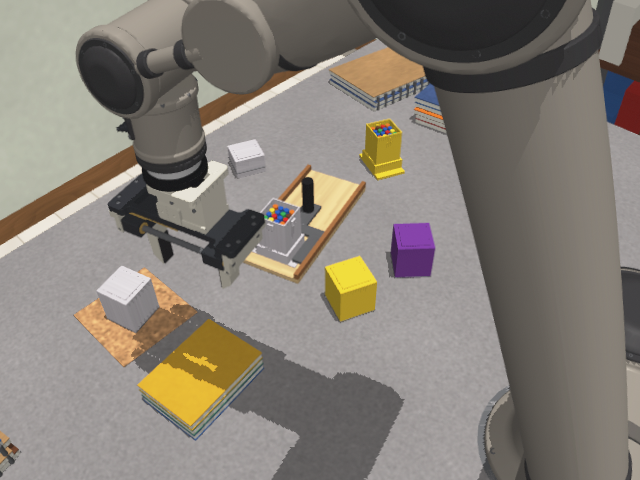

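View pics/top7.png

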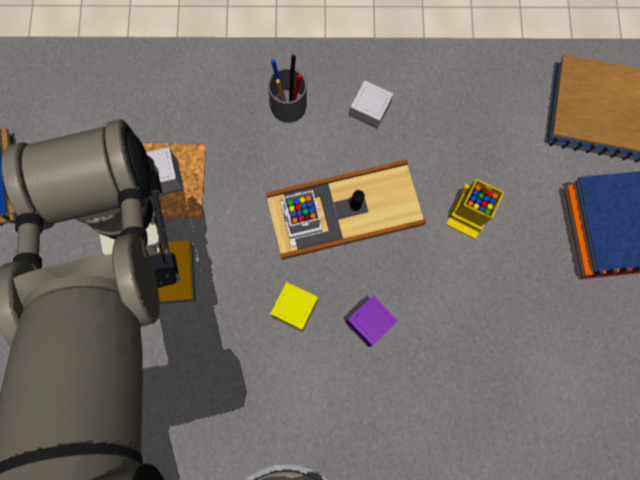

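The lid stands centred on the mat at (128,298) in the side view, top at 74 mm. The post is about 105 mm from the tin, so the yoke is home, and the robot touches nothing.

```bash
python3 -c "
from bench import *
print(close_job())"
```

```text
the job is handed in; nothing more can be done
None
```

The job is done and handed in at about 19.6 s of the 46 s allowed; the close call gives no verdict.

**What I did:** I gripped the post and slid the yoke about 66 mm until it met its stop (about 10 N). I then gripped the lid with 50 N, drew it straight up off the tin and stood it on the mat.

**Last checks:**
- **Lid:** it stands upright on the mat, top about 74 mm up. The side camera puts it at about (640, 240) mm, within a few mm of the mat's centre. The top view of the lid was partly hidden by the arm.
- **Yoke:** by the top camera the post is about 105 mm from the tin's axis, which is fully home.
- **Tin:** the open tin is upright, within about 3 mm of where the same camera first saw it.
- **Robot:** the gripper was clear of everything, with about 1 N left on the force reading.

**Disagreement:** the two cameras differed by 4–5 mm in x throughout. I used the average for the post and lid grasps and close to the top camera's value for the mat, and both grasps came out centred.

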